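# Set the mirror tray's overhang to the hanging gauge and hold it

## Task

Hook the saddle hanger over the rail near the end beside the stand, slide it along the rail until it is centred on the dark steel band, and let go of it so that it hangs there as the overhang gauge. Then take the mirror tray by its grip bar and slide it outward along its runners, without lifting it off them, until its front edge is level with the hanger, square across. So far out the tray would tip by itself: finish while still holding the grip bar, the tray flat on its runners and still; leave the eyecup, wheel, quartz chunk and spacer disc where they are.

Things in the scene. Friction and masses are not known exactly. Their poses are not given: they have to be found in the camera images.
- jig: Fixed wooden jig: runner stand with a gauge rail beside it. Origin on the bench under the stand's centre, z up, -y OUTWARD (the way the tray slides), +x away from the robot. Stand 140 (x) x 200 (y) mm: two flat runners, top z = 50 mm, outer edge y = -100 mm; side cheeks up to z = 62 mm guide the tray with 2.5 mm play each side. The rail runs along y at x = +140 mm.
- rail_mid (a point): Middle of the rail's flat top face, at x = 140, y = -205, z = 140 mm of the jig; same axes. The rail is a straight wooden bar along y, 12 mm wide (x), 18 mm deep, 270 mm long, fixed on 16 mm square posts under its two ends. Its part from the band to 115 mm on the +y (stand) side of this point is free for hooking on.
- band: The mark: a thin dark steel band, 10 mm wide, round the rail; the hanger slides freely over it. Fixed, 150 to 190 mm beyond the stand's outer edge. Origin: the band's middle at the height of the rail's top face; axes parallel to the jig's (y along the rail, -y outward).
- hanger: Saddle hanger, 200 g, an upside-down U: steel legs 60 mm long, 24 mm wide (y), 18 mm apart (x) to straddle the 12 mm bar; bridge z 60 to 72 mm; on it a maple tab 28 (x) x 16 (y) mm, z 72 to 112 mm, best pinched across y. Origin: between the feet. Starts standing on the bench beside the stand; hung, its bridge rests on the rail, origin 60 mm below the rail's top, either way round.
- tray: Loose wooden slide tray, 110 (x) x 260 (y) x 10 mm, 340 to 550 g, with four fixed mirror strips 4 mm proud. Lies on the runners. Origin: centre of underside; axes as the jig's; front end y = -130, tail +130 mm. Near the tail a crosswise wooden grip bar 60 (x) x 16 (y) mm, z = 10 to 50 mm, centred at y = +105 mm. Centre of mass within 5 mm of mid-length.
- tray_front (a point): Middle of the tray's front (outer) top edge; axes as the tray's. It should come level with the band along the jig's y.
- tray_grip (a point): A point on the tray's grip bar: on its middle planes in x and y, 15 mm below its top; pinch it across y.
- eyecup: Bystander: bronze eyecup, 56 mm across, 38 mm high; origin at the underside's centre.
- wheel: Bystander: chrome spoked turning wheel lying flat, 90 mm across, 18 mm high; origin at the underside's centre.
- quartz: Bystander: smoked quartz chunk, about 50 x 36 x 42 mm; origin at the underside's centre.
- spacer: Bystander: maple spacer disc, 64 mm across, 10 mm thick; origin at the underside's centre.
Things that resemble listed ones, but are neither listed nor needed, are in the scene too. Of the things that look like the hanger, the larger one is meant.

How it is judged:
By the outcome, as a careful person would: the job done as asked, in the order asked, and still so for the second after the job is handed in, while the arm keeps its last pose, push and grip.
It also fails if it takes over 64 s, if anything falls off the work surface, if the arm or the gripper's body presses on something with over 40 N, if the wrist force passes 120 N, or if a joint passes its speed limit or range.

## Robot

A 6-joint arm with a two-finger parallel gripper is mounted at the origin on the work surface. World frame = base frame: x ahead of the robot, y to its left, z up, the work surface at z = 0. Lengths are in mm, angles in rad, forces in N, time in s.
With the tool pointing down it reaches from about 375 to 750 mm from the base axis. Payload 9 kg.
Tool frame: the origin (TCP) lies on the centre line of the jaws, within the pads' length; the fingertips stand 14 mm ahead of it and the grasp point (between the pads) lies 5 mm behind it; z points along the fingers, y is the line along which they close (so a half turn about z gives the same grasp; the last joint's range is limited). The gripper opens to 85 mm and grips with 20 to 120 N. Pads are 22 mm wide; open, the fingers measure 114 mm over their backs; the gripper's body (76 mm by 85 mm) begins 54 mm behind the grasp point. The pads swing forward as they close: fully open they stand 13 mm farther back than shut.
Start: joints at [0.909, 0.104, 0.097, 1.564, 0, 1.353], TCP at [257.632, 541.905, 245.331] pointing down, gripper open.
Joint ranges: [-2.99, 2.99], [-0.84, 1.86], [-1.1, 1.16], [-1.84, 2.11], [-1.51, 1.56], [-3.14, 3.14]. Speed limits (rad/s): [2.22, 2.22, 2.57, 3.14, 3.14, 3.14].

## Interface

Orientations are given as a unit quaternion [w, x, y, z].
In Python, from cell import robot gives the robot as it stands. Calls block until the motion is done:
- robot.goto(position, orientation): joint-space move of the TCP to a pose.
- robot.movel(position, rotation=None, speed=150, stop_force=None): straight line of the TCP; rotation=None keeps the orientation; speed is the mean speed in mm/s. With stop_force (N) it stops when the force on the tool has changed by that much, and returns True; else False.
- robot.move_j(angles): joint-space move.
- robot.gripper_to(opening): finger opening in mm; the grip force is fixed at half the most; returns when the fingers have stopped.
- robot.dwell(seconds).
- robot.solve_ik(position, orientation): joint angles nearest the present ones, or None.
- robot.capture(name): name is "side" or "top"; returns a dict with "image" (480x640x3 uint8, red, green, blue), "vfov" (degrees; the focal length in pixels is half the picture's height over the tangent of half this angle, whatever the lens; pixels are square), "cx", "cy" (the principal point, pixels), "dist" ([k1, k2, p1, p2, k3] as OpenCV has them; the pictures are not rectified), "rvec" (rotation vector, rad) and "tvec" (3), from world to camera coordinates, as OpenCV has them. Camera axes: x right, y down, z forward; pixel columns grow to the right and rows downward; lengths in mm; the calibration is good to about 2 mm. A picture is of the moment at which its call begins. There is no depth.
A pose or a line that the arm cannot do raises robot.IKError and nothing moves.
- robot.close_job(): hands the job in; it is judged then, once.
Readings, each from a call of its own:
- robot.get_clock(): time.
- robot.get_joint_positions(): joint angles.
- robot.get_qvel(): joint speeds.
- robot.get_joint_efforts(): joint torques, N m.
- robot.get_tcp_pos(): TCP position.
- robot.get_eef_rot(): TCP orientation.
- robot.get_force(): force on the tool from outside, world axes, zero at the start.
- robot.get_torque(): the same for the moment, N m.
- robot.get_opening(): finger opening in mm.
- robot.get_grip_force(): force on a finger pad.
Only numpy, scipy, OpenCV 4.12 (cv2) and the standard library are available. Lean on these libraries where they do the work, as an engineer would, in place of code of your own. Each camera call takes 0.05 s, during which the arm holds its last target. There are 200 camera calls.

## Working session

There is one attempt and no reset: what is moved stays moved. The work goes in short steps, each a Python script; the robot and the scene stay as the last script left them, time stands still between calls to the robot, and variables do not carry over. Pictures are saved under pics/ and viewed, at most 10 in all, crops included, and the job is handed in when it is done.

```bash
mkdir -p pics; ls; cat > h.py <<'E'
import numpy as np, cv2
from cell import robot
def cap(name,fn=None):
    c=robot.capture(name); im=c["image"]
    if fn: cv2.imwrite("pics/"+fn,im[:,:,::-1])
    h=im.shape[0]; f=h/2/np.tan(np.radians(c["vfov"])/2)
    c["K"]=np.array([[f,0,c["cx"]],[0,f,c["cy"]],[0,0,1]]); c["dist"]=np.array(c["dist"],float)
    c["rvec"]=np.array(c["rvec"],float);c["tvec"]=np.array(c["tvec"],float)
    return c
def proj(c,P): return cv2.projectPoints(np.array(P,float).reshape(-1,1,3),c["rvec"],c["tvec"],c["K"],c["dist"])[0].reshape(-1,2)
def back(c,uv,z):
    n=cv2.undistortPoints(np.array(uv,float).reshape(-1,1,2),c["K"],c["dist"]).reshape(-1,2)
    R=cv2.Rodrigues(c["rvec"])[0]; o=-R.T@c["tvec"].ravel()
    d=np.c_[n,np.ones(len(n))]@R
    z=np.broadcast_to(z,len(n))
    return o+d*((z-o[2])/d[:,2])[:,None]
E
python3 - <<'E'
from h import *
import pickle
for n in("top","side"):
    c=cap(n,n+"0.png"); pickle.dump(c,open(n+".pkl","wb"))
    R=cv2.Rodrigues(c["rvec"])[0]; print(n,-R.T@c["tvec"].ravel(),R[2],c["K"][0,0])
print(robot.get_eef_rot())
E
```

```text
pics
top [ 436.05398508  -95.39314108 1517.04117304] [ 0.10415792  0.00258246 -0.99455742] 621.4286943848377
side [440.69523528 734.27768515 701.49124877] [ 0.1326507  -0.79405146 -0.59319986] 487.4762366265825
[-2.71970877e-04  2.20062752e-01  9.75485515e-01 -5.66215136e-04]
```

View pics/top0.png

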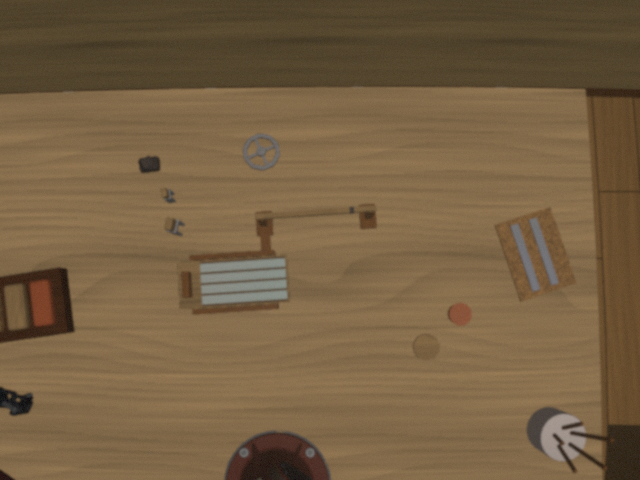

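View pics/side0.png

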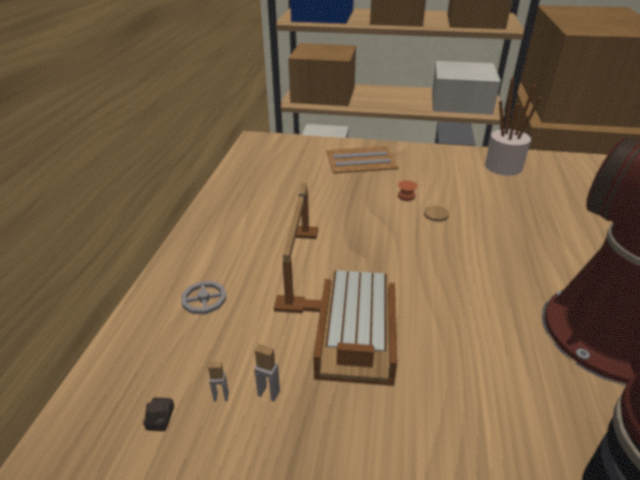

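Hanger candidates: A is at top (175,227) / side (266,372), and B is at top (168,195) / side (218,381). A looks larger in both views, so it fits the description. I'll confirm that in an enlarged crop.

```bash
python3 - <<'E'
import cv2,numpy as np
s=cv2.imread("pics/side0.png");t=cv2.imread("pics/top0.png")
r=lambda i,k:cv2.resize(i,None,fx=k,fy=k,interpolation=cv2.INTER_CUBIC)
a=r(s[335:410,200:300],4);b=r(t[180:255,150:250],4)   # 400x300
c=r(t[195:270,245:385],4)[:, :]
cv2.imwrite("pics/cropA.png",np.vstack([np.hstack([a,b]),np.hstack([c,np.zeros((300,240,3),np.uint8)])]))
cv2.imwrite("pics/cropB.png",np.vstack([r(t[240:325,165:300],5)[:425],])) 
E
```

```text
(no output)
```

View pics/cropA.png

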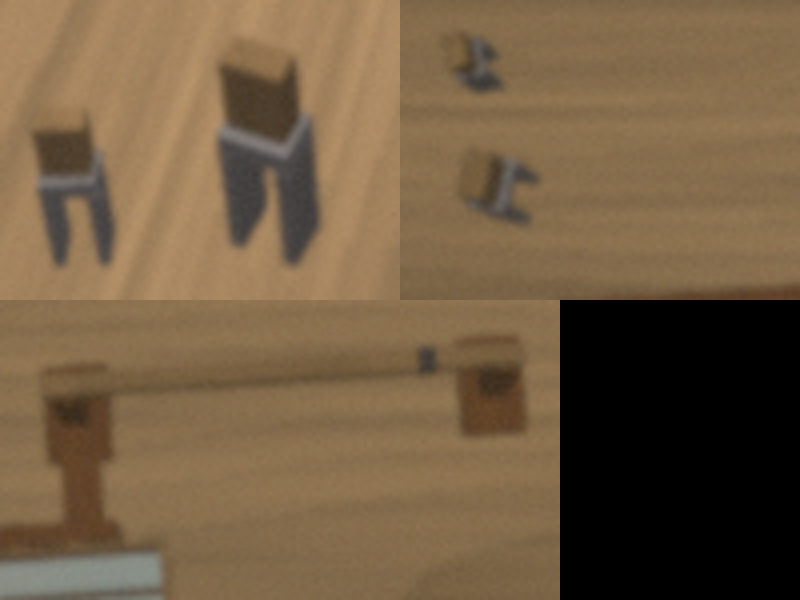

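View pics/cropB.png

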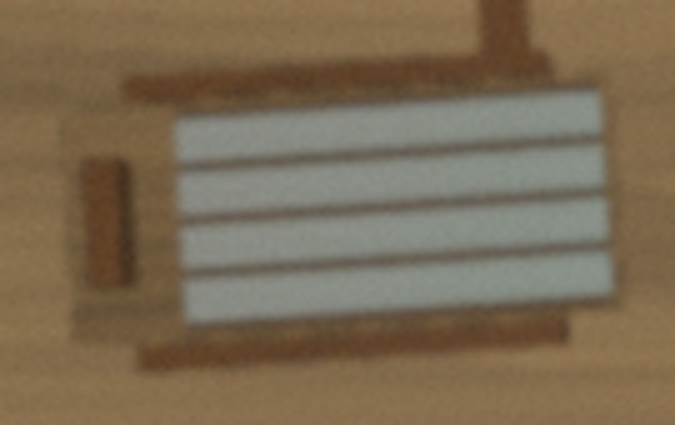

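Crop confirms it: A (larger, side crop (262,150), tab top at ~(258,55)) is the hanger, and B is the smaller look-alike. The band is at top crop A (427,360). The tray lies on the stand with its bar at the left. Next is one enlarged side view for triangulation.

```bash
python3 - <<'E'
import cv2,numpy as np
s=cv2.imread("pics/side0.png")
r=lambda i,k:cv2.resize(i,None,fx=k,fy=k,interpolation=cv2.INTER_CUBIC)
cv2.imwrite("pics/cropC.png",np.hstack([r(s[260:395,305:405],4),r(s[180:315,270:335],4)]))
E
```

```text
(no output)
```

View pics/cropC.png

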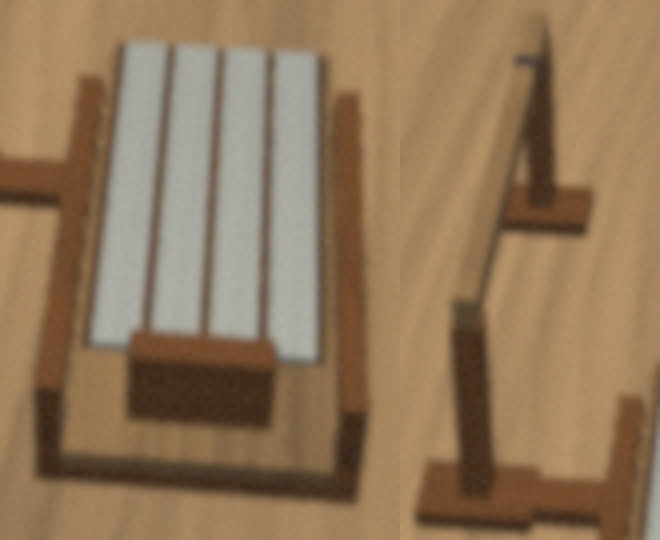

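```bash
cat > fit.py <<'E'
from h import *
import pickle
from scipy.optimize import least_squares
top,side=[pickle.load(open(n+".pkl","rb")) for n in("top","side")]
o=lambda p,k,off,px=0:((np.array(p,float)-[px,0]+.5)/k-.5+off)
tA=lambda p:o((p[0],p[1]-300),4,(245,195)); tB=lambda p:o(p,5,(165,240))
sC=lambda p:o(p,4,(305,260)); sR=lambda p:o(p,4,(270,180),400)
sH=lambda p:o(p,4,(200,335)); tH=lambda p:o(p,4,(150,180),400)
def T(q,P): c,s=np.cos(q[2]),np.sin(q[2]); return np.array([q[0]+c*P[0]-s*P[1],q[1]+s*P[0]+c*P[1],P[2]])
J=[(top,tA((42,381)),(140,-70,140)),(top,tA((524,350)),(140,-340,140)),
(top,tB((123,78)),(70,100,62)),(top,tB((548,53)),(70,-100,62)),(top,tB((138,370)),(-70,100,56)),(top,tB((568,342)),(-70,-100,56)),
(side,sR((469,303)),(140,-70,140)),(side,sR((538,16)),(140,-340,140)),
(side,sC((38,388)),(70,100,62)),(side,sC((367,412)),(-70,100,62)),(side,sC((80,77)),(70,-100,62)),(side,sC((359,94)),(-70,-100,62))]
H=[(side,sH((220,62)),(14,8,112)),(side,sH((288,82)),(-14,8,112)),(side,sH((300,52)),(-14,-8,112)),(side,sH((235,38)),(14,-8,112)),
(side,sH((292,265)),(-15,12,0)),(side,sH((318,232)),(-15,-12,0)),(side,sH((235,245)),(9,12,0)),(side,sH((287,155)),(-15,12,72)),
(top,tH((472,148)),(14,8,112)),(top,tH((505,155)),(14,-8,112)),(top,tH((492,200)),(-14,-8,112)),(top,tH((460,190)),(-14,8,112))]
G=[(side,sC((129,360)),(30,113,50)),(side,sC((274,371)),(-30,113,50)),(side,sC((275,344)),(-30,97,50)),(side,sC((135,333)),(30,97,50)),
(top,tB((83,158)),(30,113,50)),(top,tB((122,158)),(30,97,50)),(top,tB((131,286)),(-30,97,50)),(top,tB((92,286)),(-30,113,50)),
(top,tB((60,118)),(55,130,10)),(top,tB((72,342)),(-55,130,10))]
def fit(D,x0,dz=0,n=""):
    f=lambda q:np.concatenate([proj(c,T(q,(P[0],P[1],P[2]+dz)))[0]-uv for c,uv,P in D])
    r=least_squares(f,x0,loss="soft_l1",x_scale=[10,10,.1]); print(n,r.x.round(3)); print(f(r.x).reshape(-1,2).round(1).tolist()); return r.x
if __name__=="__main__":
    j=fit(J,[400,150,.05],0,"jig"); h=fit(H,[500,280,.0],0,"hanger"); t=fit(G,[400,150,.05],50,"tray")
    inv=lambda q,p:np.array([[np.cos(q[2]),np.sin(q[2])],[-np.sin(q[2]),np.cos(q[2])]])@(np.array(p)[:2]-q[:2])
    print("band",inv(j,back(top,[tA((427,359))],140)[0]),inv(j,back(side,[sR((527,61))],140)[0]),"tray in jig",inv(j,t))
    print("wheel",back(top,[(262,152)],9),"small",back(top,[(168,195)],40),"eyecup",back(top,[(460,314)],20))
E
python3 fit.py
```

```text
jig [4.83651e+02 9.92870e+01 6.60000e-02]
[[0.1, 1.3], [-0.2, 0.6], [-0.6, 0.0], [-1.2, -0.9], [0.1, 1.1], [-1.2, 1.0], [-1.6, -1.0], [-0.3, -1.0], [-1.4, -0.5], [0.9, -0.1], [-0.5, -1.0], [0.3, -0.9]]
hanger [ 6.16868e+02  2.41624e+02 -2.42000e-01]
[[-1.0, -1.1], [-2.1, -0.6], [-0.3, -0.5], [0.3, -2.3], [0.7, 0.2], [0.8, -2.7], [2.4, 0.4], [-0.8, -0.1], [-1.1, -0.0], [-2.7, -0.2], [-2.5, 0.3], [-1.2, 1.2]]
tray [4.84121e+02 9.94400e+01 6.50000e-02]
[[-0.8, -1.1], [0.7, -1.0], [0.5, -2.0], [-1.6, -1.9], [-0.7, 0.3], [-1.6, -0.2], [-2.1, 0.4], [-1.2, 0.9], [-0.1, -0.9], [-0.1, 0.9]]
band [ 140.0592157  -285.83028139] [ 138.29289311 -285.18732865] tray in jig [0.47847987 0.12125437]
wheel [[807.17362341  35.70518063   9.        ]] small [[695.25553194 261.2330719   40.        ]] eyecup [[ 404.69533332 -443.34911387   20.        ]]
```

```bash
cat >> h.py <<'E'
JIG=np.array([483.65,99.29,.066]); HG=np.array([616.9,241.6,-.242])
def q(yaw): th=(yaw+np.pi)/2; return [0,np.cos(th),np.sin(th),0]
def T(g,P): c,s=np.cos(g[2]),np.sin(g[2]); return np.array([g[0]+c*P[0]-s*P[1],g[1]+s*P[0]+c*P[1],P[2]])
def inv(g,p): c,s=np.cos(g[2]),np.sin(g[2]); d=np.array(p)[:2]-g[:2]; return np.array([c*d[0]+s*d[1],-s*d[0]+c*d[1]])
E
python3 - <<'E'
from h import *
for n,p,y in[("h",[*HG[:2],91],HG[2]),("hook",T(JIG,(140,-103,260)),.066),("band",T(JIG,(140,-285.5,171)),.066),("bar",T(JIG,(0,105,80)),.066),("out",T(JIG,(0,-50,80)),.066)]:
    s=robot.solve_ik(list(p),q(y)); print(n,p.round(1) if hasattr(p,'round') else p,None if s is None else np.round(s,2))
robot.goto([*HG[:2],200],q(HG[2])); 
robot.movel([*HG[:2],91],speed=150,stop_force=15)
print(robot.get_tcp_pos(),robot.get_force(),robot.get_clock())
robot.gripper_to(10)
print(robot.get_opening(),robot.get_grip_force(),robot.get_force(),robot.get_tcp_pos(),robot.get_clock())
p=robot.get_tcp_pos()
robot.movel([p[0],p[1],265],speed=150)
print(robot.get_opening(),robot.get_force(),robot.get_clock())
robot.movel(list(T(JIG,(140,-103,265))),q(JIG[2]),speed=150)
print(robot.get_tcp_pos(),robot.get_clock())
import pickle
cs=[]
for n in("top","side"):
    c=cap(n,n+"1.png"); pickle.dump(c,open(n+"1.pkl","wb")); cs.append(c)
    p=proj(c,T(JIG,(140,-103,200)))[0].astype(int); print(n,p)
    u,v=p-[40,40] if n=="top" else p-[40,60]; k=6 if n=="top" else 4
    im=c["image"][v:v+(80 if n=="top" else 120),u:u+(65 if n=="top" else 100),::-1]
    print("crop off",u,v); globals()[n]=cv2.resize(im,None,fx=k,fy=k,interpolation=cv2.INTER_CUBIC)
print(top.shape,side.shape)
cv2.imwrite("pics/hook.png",np.hstack([top,side]))
E
```

```text
h [np.float64(616.9), np.float64(241.6), 91] [0.18 0.32 0.06 1.31 0.   0.42]
hook [630.1   5.7 260. ] [-0.2   0.2   0.23  1.6   0.   -0.26]
band [ 642.2 -176.4  171. ] [-0.46  0.3   0.19  1.45  0.   -0.53]
bar [476.7 204.1  80. ] [ 0.15 -0.11 -0.42  1.26  0.    0.09]
out [486.9  49.4  80. ] [-0.17 -0.2  -0.5   1.27  0.   -0.23]
[617.48677749 241.85503199  92.23887572] [ 0.20972999 -0.39046353  0.66599791] 2.6917
15.306403946893651 58.41999292373657 [-0.21468203 -0.03036556  1.65164139] [616.95202898 241.57515018  91.19667385] 3.325
15.075463025740868 [-0.43479833  0.38996248 -2.55391781] 4.6333
[630.09580163   6.33355623 265.02516158] 6.3583
top [267 211]
crop off 227 171
side [286 217]
crop off 246 157
(480, 390, 3) (480, 400, 3)
```

View pics/hook.png

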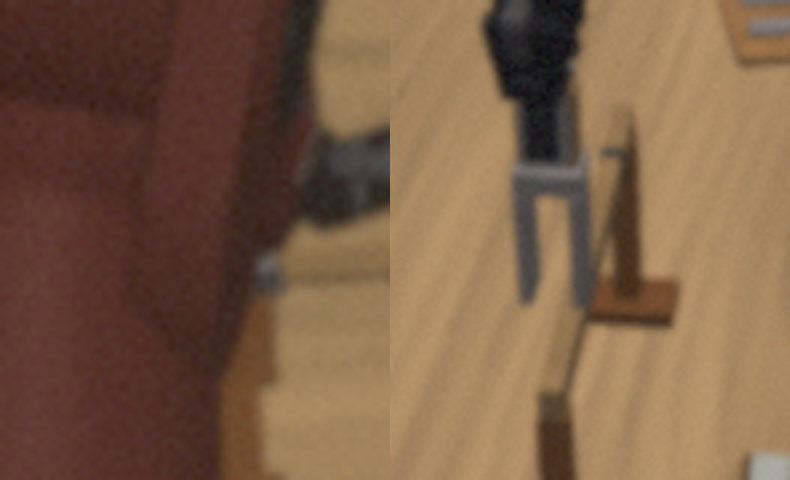

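```bash
python3 - <<'E'
from h import *
import pickle
c=pickle.load(open("side1.pkl","rb"))
cr=lambda uv:(np.array(uv)-[246,157]+.5)*4-.5+[390,0]
t=np.array([630.1,6.33]); j=inv(JIG,t); z0=265-91
for n,P in[("footL",(j[0]+15,j[1]+12,z0)),("footR",(j[0]-15,j[1]+12,z0)),("brL",(j[0]+15,j[1]+12,z0+72)),("brR",(j[0]-15,j[1]+12,z0+72)),
 ("railL",(146,-70,140)),("railR",(134,-70,140)),("railLm",(146,-150,140)),("railRm",(134,-150,140)),("railLm",(146,-280,140)),("railRm",(134,-280,140))]:
    print(n,cr(proj(c,T(JIG,P))[0]).round(1))
print(j)
g=c["image"][:,:,:].astype(int)
for v in (215,222,228,231,243,247,250): print(v,g[v,262:302].sum(1).tolist())
E
```

```text
footL [520.  304.7]
footR [583.8 308.2]
brL [510.6 172.6]
brR [577.6 175.9]
railL [535.7 390.3]
railR [561.1 391.7]
railLm [562. 292.]
railRm [585.7 293.3]
railLm [598.  157.2]
railRm [619.5 158.2]
[ 140.00024097 -102.41629083]
215 [423, 426, 418, 416, 421, 424, 420, 409, 398, 392, 385, 379, 394, 395, 353, 289, 244, 216, 210, 224, 269, 341, 373, 386, 391, 405, 412, 402, 335, 272, 233, 223, 212, 238, 278, 317, 307, 255, 224, 200]
222 [414, 421, 423, 425, 427, 406, 385, 380, 387, 396, 405, 400, 400, 402, 382, 335, 270, 221, 219, 219, 237, 305, 362, 406, 424, 435, 437, 415, 374, 291, 237, 222, 214, 231, 238, 231, 259, 324, 351, 295]
228 [435, 423, 416, 388, 387, 388, 403, 403, 403, 401, 408, 411, 418, 412, 404, 356, 285, 247, 221, 222, 267, 359, 407, 432, 425, 412, 405, 383, 343, 292, 231, 222, 211, 207, 218, 209, 223, 236, 228, 200]
231 [425, 407, 397, 386, 387, 397, 405, 404, 405, 407, 415, 420, 417, 406, 392, 372, 304, 259, 238, 273, 347, 403, 423, 426, 414, 400, 396, 370, 338, 291, 247, 226, 207, 213, 200, 226, 235, 236, 235, 224]
243 [400, 403, 403, 403, 406, 407, 415, 412, 403, 385, 393, 396, 403, 405, 413, 421, 431, 435, 428, 417, 406, 414, 414, 382, 364, 354, 350, 349, 334, 303, 255, 275, 350, 409, 426, 438, 431, 413, 412, 410]
247 [397, 405, 413, 414, 418, 415, 405, 395, 390, 398, 392, 405, 409, 406, 429, 433, 432, 419, 412, 414, 415, 415, 389, 361, 342, 343, 343, 335, 294, 252, 279, 362, 411, 441, 437, 433, 413, 406, 402, 415]
250 [405, 411, 419, 413, 419, 413, 402, 402, 397, 409, 403, 405, 417, 432, 429, 432, 426, 406, 417, 414, 413, 399, 379, 355, 357, 357, 340, 321, 267, 271, 353, 411, 442, 437, 427, 417, 401, 402, 411, 413]
```

Picture: the hanger is held level over the rail. Its feet at crop (517–590,303) straddle the predicted rail line, so I'm lowering under force guard.

```bash
python3 - <<'E'
from h import *
p=T(JIG,(140,-103,0)); f0=robot.get_force()
def low(z,sp):
    s=robot.movel([p[0],p[1],z],speed=sp,stop_force=6); print(s,robot.get_tcp_pos().round(2) if hasattr(robot.get_tcp_pos(),'round') else robot.get_tcp_pos(),np.round(np.array(robot.get_force())-f0,2),robot.get_clock()); return s
if not low(220,80):
    if not low(178,80): low(165,25)
cap("side","side2.png")
E
```

```text
False [630.25   5.73 220.38] [-0.94 -0.02  1.17] 7.1667
False [630.11   5.75 178.01] [-0.81 -0.22  1.31] 7.8417
True [630.64   5.9  171.04] [-1.38  0.99  7.81] 8.225
```

```bash
python3 - <<'E'
from h import *
robot.movel(list(T(JIG,(140,-103,170.7))),speed=20); f0=np.array(robot.get_force())
s=robot.movel(list(T(JIG,(140,-285.5,170.7))),speed=70,stop_force=12)
print(s,inv(JIG,robot.get_tcp_pos()),robot.get_tcp_pos(),(np.array(robot.get_force())-f0).round(2),robot.get_clock())
c=cap("side","side3.png"); p=proj(c,T(JIG,(140,-285.5,130)))[0].astype(int)
c2=cap("top","top3.png"); p2=proj(c2,T(JIG,(140,-285.5,130)))[0].astype(int)
print(p,p2)
r=lambda i,k:cv2.resize(i,None,fx=k,fy=k,interpolation=cv2.INTER_CUBIC)
cv2.imwrite("pics/slid.png",np.hstack([r(c["image"][p[1]-50:p[1]+40,p[0]-32:p[0]+32,::-1],6),r(c2["image"][p2[1]-45:p2[1]+45,p2[0]-32:p2[0]+32,::-1],6)]))
E
```

```text
False [ 140.15311157 -284.93650716] [ 642.29012831 -175.78274944  171.07274177] [0.59 3.   2.46] 11.2833
[300 198] [350 210]
```

View pics/slid.png

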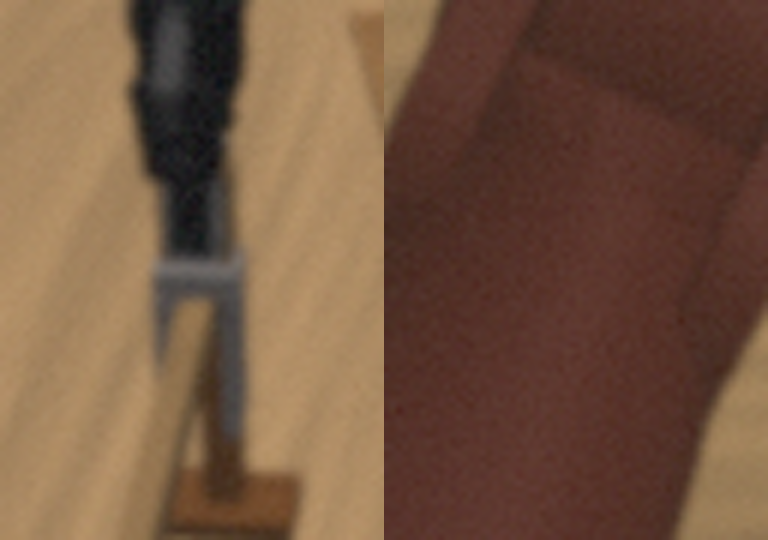

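Picture: the hanger straddles the rail at crop (200,270), at the far end where the band was. I'll release it, retract, and look from above.

```bash
python3 - <<'E'
from h import *
import pickle
robot.gripper_to(45)
p=robot.get_tcp_pos(); robot.movel([p[0],p[1],260],speed=150)
robot.goto(list(T(JIG,(0,105,200))),q(JIG[2])); robot.gripper_to(85)
print(robot.get_clock(),robot.get_tcp_pos())
c=cap("side","side4.png"); p=proj(c,T(JIG,(140,-285.5,140)))[0].astype(int)
c2=cap("top","top4.png"); p2=proj(c2,T(JIG,(140,-285.5,140)))[0].astype(int)
pickle.dump((c,c2),open("c4.pkl","wb")); print(p,p2)
r=lambda i,k:cv2.resize(i,None,fx=k,fy=k,interpolation=cv2.INTER_CUBIC)
a=c["image"][p[1]-35:p[1]+25,p[0]-25:p[0]+25,::-1]; b=c2["image"][p2[1]-30:p2[1]+30,p2[0]-25:p2[0]+25,::-1]
cv2.imwrite("pics/rel.png",np.hstack([r(a,8),r(b,8)]))
for P in [(14,8,112),(14,-8,112),(-14,-8,112),(-14,8,112),(15,12,72),(15,-12,72),(-15,-12,72),(-15,12,72)]:
    w=T(JIG,(140+P[0],-285.5+P[1],80+P[2])); print(P,((proj(c,w)[0]-p+[25,35]+.5)*8-.5).round(),((proj(c2,w)[0]-p2+[25,30]+.5)*8-.5+[400,0]).round())
E
```

```text
14.5417 [476.81818713 203.94931012 199.98324193]
[300 194] [351 209]
(14, 8, 112) [147. 136.] [583. 169.]
(14, -8, 112) [156. 107.] [642. 165.]
(-14, -8, 112) [258. 112.] [650. 267.]
(-14, 8, 112) [251. 141.] [591. 272.]
(15, 12, 72) [147. 272.] [561. 190.]
(15, -12, 72) [160. 228.] [647. 184.]
(-15, -12, 72) [267. 233.] [655. 291.]
(-15, 12, 72) [256. 277.] [569. 297.]
```

View pics/rel.png

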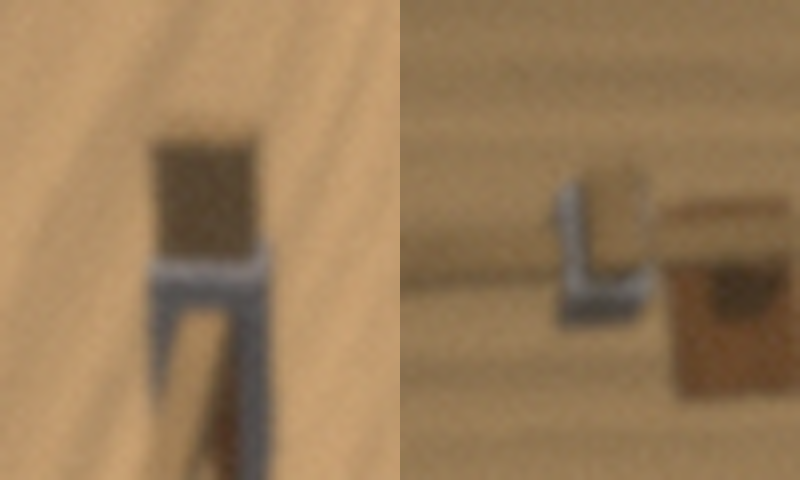

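Picture: the hanger hangs alone on the rail (bridge crop (560–652,290) against 561–655 predicted), so it is on the band to within about 1 mm. Now the tray.

```bash
python3 - <<'E'
from h import *
P=lambda s:print(s,np.r_[inv(JIG,robot.get_tcp_pos()),robot.get_tcp_pos()[2]].round(2),np.round(robot.get_force(),2),np.round(robot.get_torque(),2),round(robot.get_clock(),2))
x,y=T(JIG,(0,105,0))[:2]
s=robot.movel([x,y,82],speed=120,stop_force=8); P(s)
if not s:
    robot.gripper_to(12); print(robot.get_opening(),robot.get_grip_force()); P("grip")
    for yy in(60,5,-50.4):
        s=robot.movel(list(T(JIG,(0,yy,82))),speed=60,stop_force=15); P(s)
        if s: break
    robot.dwell(.3); P("end")
E
```

```text
False [  0.61 105.06  82.89] [-0.21 -0.7   0.15] [ 0.01  0.   -0.01] 15.78
15.093769963404474 59.45930063724518
grip [  0.11 105.09  82.24] [-0.3   1.9   2.33] [ 0.17  0.09 -0.08] 16.41
False [ 0.22 59.27 82.23] [ 0.43 -3.1   5.83] [-0.4   0.04 -0.01] 17.31
False [ 0.14  5.17 82.22] [-0.62  2.19  5.85] [ 0.52  0.08 -0.03] 18.38
False [  0.19 -49.99  82.29] [-0.07  3.02  6.17] [0.92 0.04 0.01] 19.45
end [  0.18 -49.98  82.28] [-0.14  3.88  5.86] [ 0.86 -0.03 -0.03] 19.75
```

```bash
python3 - <<'E'
from h import *
import pickle
c=cap("side","side5.png"); c2=cap("top","top5.png"); pickle.dump((c,c2),open("c5.pkl","wb"))
r=lambda i,k:cv2.resize(i,None,fx=k,fy=k,interpolation=cv2.INTER_CUBIC)
q2=proj(c2,T(JIG,(70,-285,60)))[0].astype(int); q1=proj(c,T(JIG,(70,-285,60)))[0].astype(int)
print(q1,q2)
a=c["image"][q1[1]-45:q1[1]+45,q1[0]-50:q1[0]+50,::-1]; b=c2["image"][q2[1]-60:q2[1]+60,q2[0]-50:q2[0]+50,::-1]
A=r(a,4);B=r(b,5); H=np.zeros((600,900,3),np.uint8); H[:360,:400]=A; H[:,400:]=B
cv2.imwrite("pics/fin.png",H[:,:])
cv2.imwrite("pics/fin.png",np.ascontiguousarray(H[:,:800] if 0 else cv2.resize(H,(800,533))))
for P in[(55,-285.5,60),(-55,-285.5,60),(55,-150,60),(-55,-150,60)]: print(P,proj(c,T(JIG,P))[0].round(1),proj(c2,T(JIG,P))[0].round(1))
# subpixel front edge: brightness profiles along jig y at mirror-strip centres
for n,cc in(("side",c),("top",c2)):
    g=cv2.GaussianBlur(cc["image"],(3,3),0).astype(np.float32).sum(2)
    for X in(-42,-40,-14,14,40,42):
        ys=np.arange(-250,-310,-1.5); uv=proj(cc,[T(JIG,(X,y,62)) for y in ys]).astype(np.float32)
        v=cv2.remap(g,uv[:,:1],uv[:,1:],cv2.INTER_LINEAR).ravel(); d=abs(np.gradient(v)); k=d.argmax()
        w=slice(max(k-3,0),k+4); print(n,X,round(float((ys[w]*d[w]).sum()/d[w].sum()),1), v[10:36:2].astype(int).tolist())
E
```

```text
[331 226] [351 243]
(55, -285.5, 60) [338.2 226.4] [352.1 250.1]
(-55, -285.5, 60) [386.3 228.9] [355.7 296.9]
(55, -150, 60) [333.6 263.4] [294.6 254.2]
(-55, -150, 60) [386.7 266.5] [297.8 301. ]
side -42 -306.8 [82, 79, 78, 80, 87, 94, 103, 113, 122, 131, 141, 149, 155]
side -40 -307.0 [76, 73, 74, 79, 89, 101, 112, 121, 131, 141, 152, 162, 169]
side -14 -296.3 [97, 113, 134, 156, 180, 201, 218, 222, 212, 192, 163, 131, 106]
side 14 -295.2 [96, 112, 130, 151, 174, 197, 213, 218, 211, 192, 163, 135, 109]
side 40 -284.6 [73, 72, 74, 80, 86, 93, 103, 115, 125, 135, 144, 155, 161]
side 42 -292.2 [77, 75, 76, 80, 87, 93, 99, 106, 113, 122, 132, 141, 147]
top -42 -280.2 [435, 435, 434, 432, 417, 376, 328, 311, 317, 320, 321, 322, 324]
top -40 -280.2 [450, 451, 450, 449, 431, 384, 327, 309, 317, 323, 322, 324, 326]
top -14 -280.1 [454, 452, 453, 452, 435, 388, 332, 314, 322, 326, 329, 329, 327]
top 14 -280.8 [454, 455, 456, 455, 441, 393, 333, 306, 304, 306, 308, 310, 310]
top 40 -280.3 [452, 455, 455, 453, 441, 401, 355, 338, 340, 345, 345, 344, 345]
top 42 -280.2 [453, 453, 454, 448, 436, 397, 353, 338, 340, 344, 346, 344, 344]
```

View pics/fin.png

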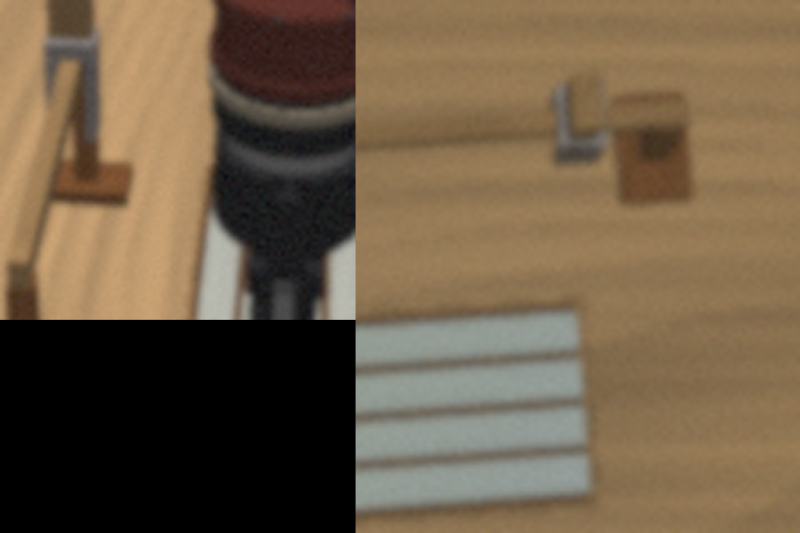

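Picture: the tray is out and square, with its mirror ends at fin.png x≈580–590, in line with the hanger. One quick check for slip and tilt by comparing the mirror-edge shift with the first picture, and a small nudge for the 0.4 mm lag.

```bash
python3 - <<'E'
from h import *
import pickle
def edge(cc,y0):
    g=cv2.GaussianBlur(cc["image"],(3,3),0).astype(np.float32).sum(2); o=[]
    for X in(-40,-14,14,40):
        ys=np.arange(y0+15,y0-15,-1.5); uv=proj(cc,[T(JIG,(X,y,64)) for y in ys]).astype(np.float32)
        v=cv2.remap(g,uv[:,:1],uv[:,1:],cv2.INTER_LINEAR).ravel(); d=abs(np.gradient(v)); k=d.argmax(); w=slice(max(k-3,0),k+4); o.append(round(float((ys[w]*d[w]).sum()/d[w].sum()),1))
    return o
print("before",edge(pickle.load(open("top.pkl","rb")),-125))
robot.movel(list(T(JIG,(0,-50.8,82))),speed=20); robot.dwell(.5)
print(inv(JIG,robot.get_tcp_pos()),robot.get_tcp_pos()[2],robot.get_force(),robot.get_eef_rot(),q(JIG[2]),robot.get_opening(),max(abs(np.array(robot.get_qvel()))))
print("after",edge(cap("top","top6.png"),-281),robot.get_clock())
E
```

```text
before [-125.3, -125.0, -125.0, -125.5]
[  0.17121418 -50.01789576] 82.30604984852833 [-0.86769069  5.3701188   5.16245325] [ 1.87438808e-04 -3.33287573e-02  9.99444269e-01  5.57921908e-04] [0, np.float64(-0.03299401082611968), np.float64(0.9994555494115813), 0] 14.993764531319593 0.0012033478038751186
after [-280.4, -280.3, -280.6, -280.4] 20.65
```

```bash
python3 -c "
from cell import robot
print(robot.close_job())"
```

```text
the job is handed in; nothing more can be done
None
```

I've handed in the job: the hanger hangs on the band, and the tray is slid out, square and flat on its runners, with its front edge within about 1 mm of the hanger by camera. I'm still holding the grip bar, and the clock stood at 20.7 s at my last reading.

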